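Fetch the capped jar from under the plank with a reacher

TASK

The small jar with the twist cap has been pushed in under the low plank. Take the reacher by its grip, squeeze its trigger to close the jaws on the jar under there, and draw the jar out in the jaws until it stands upright, fully clear of the plank; then let the jar go and leave the reacher lying on the table. Do not touch the jar with the robot's fingers, and leave the beaker and the pounding stick standing where they are.

Things in the scene. Friction and masses are not known exactly. Their poses are not given: they have to be found in the camera images.
- reacher: Grey pistol-grip reacher lying on its side on the table, 305 long, 36 high (mm), 0.3 kg. Origin on the table under the middle of its grip; x along the tool to the jaws, z up. Housing y = 42 to 68 up to x = 71, then an alloy shaft at y = 55 to a head (front x = 212) with two rubber-padded jaws. It may be slid along the table or carried just above it.
- grip (a point): Middle of the grip, 20 mm above the reacher's origin. Two upright bars across x, 35 mm to -y and 27 or more to +y: fixed grey handle (outer face x = -29, 0 to 36 high) and, ahead of it, the black trigger (outer face x = +29, 4 to 36 high): 58 mm over both when free. Pinch here from above, closing along x. Held at 54 mm it stays in the hand with the jaws well open.
- trigger (a joint): Trigger travel towards the handle, m: 0 free (jaws open), most 0.020; width over the grip = 58 mm less this. Spring 6 N at 0, 11 N at the end. Jaw opening 84 mm at 0, about 2.9 mm less per mm of travel; meets the jar near 0.0145 (grip 43 mm wide). Squeezing with about 25 N holds the jar well: each jaw gets a third of what exceeds the spring. Let go, it springs open.
- jaw_mid (a point): Point midway between the jaw pads, 20 mm above the table, at x = 265 mm, y = 55 mm in the reacher's frame: the axis of the jar should be here, within 10 mm either way, before squeezing.
- jaw_l: Jaw on the reacher's +y side, 102 mm long, 6 to 34 mm above the table; origin at its pivot (x = 200, y = 73 mm in the reacher's frame, at table height).
- jaw_r: Mirror-image jaw on the -y side, pivot at x = 200, y = 37 mm. The jaw tips reach x = 302 mm and span 120 mm over all when free, about 102 mm with the grip held at 54 mm.
- jar: The thing to fetch: a small closed round jar of orange plastic with a twist cap, 42 mm in diameter, 58 mm high, 80 g, standing upright under the plank near its -y edge. Origin at the centre of its underside, z up.
- plank: Hardwood plank 640 x 220 x 28 mm, fixed on two concrete blocks. Origin on the table under its centre, x along it, z up. Underside 110, top 138 mm up; saucer, glass bowl, ladle fixed on it, up to 200 mm. Blocks fill |x| over 210 mm. Gap entered from the -y edge (y = -110) along +y. Jar, beaker and stick stand in it side by side in any order, 95 mm apart, centres 10 to 18 mm in from that edge.
- beaker: Bystander under the plank: an open orange plastic beaker without cap, 48 mm across the rim, 62 mm high. Origin at the centre of its underside.
- stick: Bystander under the plank: a small turned wooden pounding stick standing on its wide end, 44 mm across the foot, 82 mm high. Origin at the centre of its underside.
There are look-alikes about, which are no part of the job. What is shaped like the jar but pink is not meant.

How it is judged:
By the outcome, as a careful person would: the job done as asked, in the order asked, and still so for the second after the job is handed in, with the robot touching nothing.
It also fails if it takes over 48 s, if anything falls off the work surface, if the arm or the gripper's body presses on something with over 40 N, if the wrist force passes 120 N, or if a joint passes its speed limit or range.

ROBOT

A 6-joint arm with a two-finger parallel gripper is mounted at the origin on the work surface. World frame = base frame: x ahead of the robot, y to its left, z up, the work surface at z = 0. Lengths are in mm, angles in degrees, forces in N, time in s.
With the tool pointing down it reaches from about 300 to 850 mm from the base axis. Payload 4.2 kg.
Tool frame: the origin (TCP) lies midway between the tips of the shut fingers; the grasp point (between the pads) lies 19 mm behind it (env.hold_point_z is the z of the grasp point in the tool frame, in mm); z points along the fingers, y is the direction in which the jaws open and shut (so a half turn about z gives the same grasp; the last joint's range is limited). The gripper opens to 91 mm and grips with 3 to 60 N. Pads are 32 mm wide; open, the fingers measure 118 mm over their backs; the gripper's body (76 mm by 178 mm) begins 60 mm behind the grasp point.
Start: joints at [72.651, 18.312, 89.639, -0, 72.044, -1.146], TCP at [160.453, 552.176, 213.976] pointing down, gripper open.
Joint ranges: [-177.97, 177.97], [-48.28, 115.42], [12.27, 149.76], [-77.06, 257.06], [2.81, 150.46], [-146.56, 146.56]. Speed limits (degrees/s): [147.25, 147.25, 180, 180, 180, 180].

INTERFACE

Orientations are given as [roll, pitch, yaw] about the fixed x, y, z axes, in that order (R = Rz(yaw) Ry(pitch) Rx(roll)).
In Python, from workcell import env, grab_frame, camera_params, spotter gives the robot as it stands. The module is installed in compiled form; this text tells all that it offers.
- The arm moves only by the shell command python3 -m jog 'ROWS' [FORCE]. ROWS is text: rows parted by semicolons, each of 7 numbers parted by spaces: the turn, a rotation vector about the world's x, y, z in units of 5 degrees (1.0 is 5 degrees), then the shift along the world's x, y, z in units of 25 mm (1.0 is 25 mm), then the opening, from 0 (shut) to 1 (fully open). A call has 1 to 5 rows; each row is the pose to reach, as a shift and turn from the pose commanded when the call began; what a row does not reach only later rows make up. A row lasts 1/8 s, in which the tool goes at most 62.5 mm and 10.7 degrees, less where a joint would pass 70% of its speed; a pose out of reach is approached as far as the arm can. A call with a gripper value outside its range is refused whole. The fingers move at their own pace and stop on an object; FORCE is the grip in N (left out, the last holds). Time passes only in rows, so rows that repeat a pose let the fingers close. It gives the time, the measured TCP pose, the force and the opening at its end, in the units of the state.
- env.state(): the state, without advancing time (a new reading comes with each control period).
- grab_frame(name): name is "scene" or "side" or "wrist"; returns the picture (400x640x3 uint8, red, green, blue); there is no depth.
- camera_params(name): a dict with "K" (3x3 intrinsics, pixels), "dist" ([k1, k2, p1, p2, k3] as OpenCV has them; the pictures are not rectified), "rvec" (rotation vector, rad) and "tvec" (3), from world to camera coordinates, as OpenCV has them. Camera axes: x right, y down, z forward; pixel columns grow to the right and rows downward; lengths in mm; the calibration is good to about 2 mm. A picture is of the moment at which its call begins: read the wrist's pose just before it. camera_params takes no time and is no camera call; for the wrist camera it gives the pose at the moment of the call.
- env.job_done(): hands the job in, once; it reports no verdict.
Trained networks look in the newest picture that a camera, given by its name, has taken for a name from the list of things; names that differ only in an ending like _2 or _b are one class to them, and where a whole thing is asked for, a point or a joint stands for the part that bears it (a point fixed in the world has none). Each returns a list of dicts, best first, with "conf" (0 to 1); they miss things now and then, are a little off and sometimes report something else, mostly with a low value. They report only what shows in the picture. A call takes as long as a camera call. They do not tell look-alikes from the thing itself.
- spotter.look_for(query, camera): "box" ([left, top, width, height] in pixels, round what is visible of it).
- spotter.trace(query, camera): "region" (400x640 bool, what is visible of it) and "box" ([left, top, width, height] in pixels, round what is visible of it).
The state is a dict: "time_s": time; "qpos": joint angles; "qvel": joint speeds; "effort": joint torques, N m; "ee_pos": TCP position; "ee_rot": TCP orientation; "force": force on the tool from outside, world axes, zero at the start; "torque": the same for the moment, N m; "gripper_width": finger opening in mm.
Only numpy, scipy, OpenCV 4.12 (cv2) and the standard library are available. Lean on these libraries where they do the work, as an engineer would, in place of code of your own. Each camera call takes 0.05 s, during which the arm holds its last target. There are 200 camera calls.

## Working session

There is one attempt and no reset: what is moved stays moved. The work goes in short steps, Python scripts to look and compute and a shell command to move; the robot and the scene stay as the last step left them, time stands still between calls to the robot, and variables do not carry over. Pictures are saved under pics/ and viewed, about 8 in all and at most 12, crops included, and the job is handed in when it is done.

```bash
mkdir -p pics
cat > h.py <<'E'
import numpy as np, cv2
from workcell import env, grab_frame, camera_params, spotter
def ray(cam,px):
    p=camera_params(cam);R,_=cv2.Rodrigues(np.array(p["rvec"],float));t=np.array(p["tvec"],float).reshape(3)
    u=cv2.undistortPoints(np.array(px,float).reshape(-1,1,2),np.array(p["K"],float),np.array(p["dist"],float)).reshape(-1,2)
    return -R.T@t, np.c_[u,np.ones(len(u))]@R
def at_z(cam,px,z):
    c,d=ray(cam,px);return c+d*((z-c[2])/d[:,2])[:,None]
def proj(cam,P):
    p=camera_params(cam)
    return cv2.projectPoints(np.array(P,float).reshape(-1,1,3),np.array(p["rvec"],float),np.array(p["tvec"],float),np.array(p["K"],float),np.array(p["dist"],float))[0].reshape(-1,2)
def save(im,n): cv2.imwrite("pics/"+n,im[:,:,::-1])
E
python3 - <<'E'
from h import *
np.set_printoptions(precision=1,suppress=True)
ims=[]
for c in ["scene","side"]:
    im=grab_frame(c); save(im,c+"0.png")
    print(c,ray(c,[[320,200]]))
    for q in ["reacher","grip","jaw_l","jaw_r","jar","plank","beaker","stick"]:
        print(q,[(np.round(r["box"]).tolist(),round(r["conf"],2)) for r in spotter.look_for(q,c)][:4])
s=env.state();print(s["time_s"],s["ee_pos"],s["ee_rot"],s["gripper_width"])
E
```

```text
scene (array([992.3, 576.2, 726.4]), array([[-0.3, -0.7, -0.7]]))
reacher [([315.0, 197.0, 149.0, 120.0], 0.93)]
grip [([313.0, 199.0, 150.0, 118.0], 0.83)]
jaw_l [([317.0, 217.0, 29.0, 24.0], 0.9), ([348.0, 198.0, 15.0, 28.0], 0.52), ([335.0, 141.0, 20.0, 29.0], 0.45)]
jaw_r [([317.0, 217.0, 29.0, 24.0], 0.9), ([348.0, 198.0, 15.0, 28.0], 0.52), ([335.0, 141.0, 20.0, 29.0], 0.45)]
jar [([372.0, 162.0, 15.0, 29.0], 0.82), ([271.0, 183.0, 16.0, 31.0], 0.68), ([304.0, 150.0, 15.0, 23.0], 0.65)]
plank [([172.0, 74.0, 252.0, 124.0], 0.68), ([348.0, 198.0, 16.0, 26.0], 0.67)]
beaker [([334.0, 140.0, 21.0, 27.0], 0.89)]
stick [([264.0, 148.0, 18.0, 34.0], 0.86)]
side (array([512.9, 109.8, 792.9]), array([[ 0.2, -0.3, -0.9]]))
reacher [([243.0, 210.0, 99.0, 178.0], 0.75)]
grip [([241.0, 211.0, 102.0, 178.0], 0.78)]
jaw_l [([311.0, 229.0, 33.0, 37.0], 0.63), ([284.0, 213.0, 12.0, 39.0], 0.44)]
jaw_r [([311.0, 229.0, 33.0, 37.0], 0.63), ([284.0, 213.0, 12.0, 39.0], 0.44)]
jar [([268.0, 116.0, 19.0, 25.0], 0.9), ([290.0, 153.0, 20.0, 24.0], 0.87), ([386.0, 227.0, 24.0, 26.0], 0.81), ([363.0, 152.0, 20.0, 24.0], 0.73)]
plank [([259.0, 6.0, 301.0, 247.0], 0.66)]
beaker [([393.0, 174.0, 24.0, 29.0], 0.66)]
stick [([285.0, 210.0, 11.0, 41.0], 0.63), ([332.0, 125.0, 17.0, 24.0], 0.6)]
0.9 [160.4 552.1 214. ] [180.   -0.  163.8] 91.23255445520616
```

View both.

View pics/scene0.png

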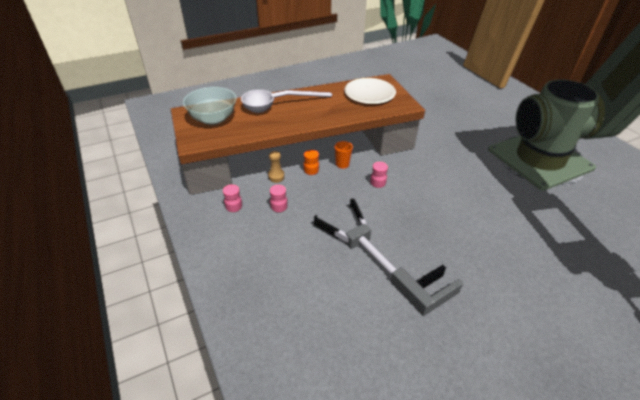

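View pics/side0.png

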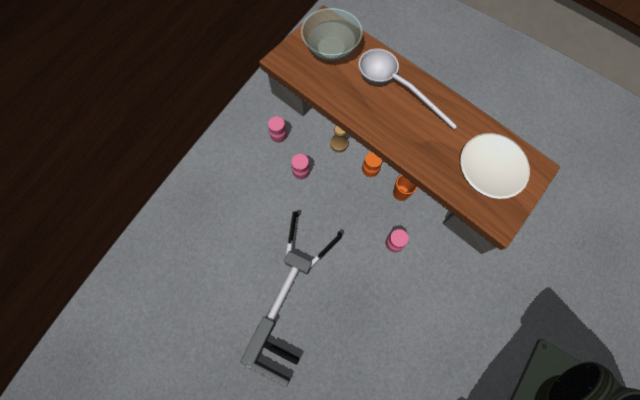

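```bash
cat > fit.py <<'E'
from h import *
from scipy.optimize import minimize
def box(x0,x1,y0,y1,z0,z1): return np.array([[x,y,z] for x in(x0,x1) for y in(y0,y1) for z in(z0,z1)],float)
def parts(trav=0.):
    P=[box(-29,-17,-35,60,0,36),box(17,29,-35,42,4,36),box(-29,71,42,68,0,36),box(71,190,49,61,12,24),box(185,212,37,73,4,34)]
    h=60-2.9/2*trav*1.3
    for s in(1,-1):
        a=np.array([200,55+18*s]);b=np.array([300,55+s*(h-5)]);d=(b-a)/np.linalg.norm(b-a);n=np.array([-d[1],d[0]])*5
        P.append(np.array([[*(q),z] for q in(a+n,a-n,b+n,b-n) for z in(6,34)]))
    return P
def place(P,v):
    c,s=np.cos(v[2]),np.sin(v[2]);Q=P.copy();Q[:,0]=v[0]+c*P[:,0]-s*P[:,1];Q[:,1]=v[1]+s*P[:,0]+c*P[:,1];return Q
def sil(cam,Ps):
    m=np.zeros((1600,2560),np.uint8)
    for P in Ps:cv2.fillConvexPoly(m,cv2.convexHull(np.round(proj(cam,P)*4+1.5).astype(np.int32)),1)
    return cv2.resize(m.astype(np.float32),(640,400),interpolation=cv2.INTER_AREA)
def fit(masks,Ps,v0,step,trav=0):
    def cost(v):
        e=0
        for c,m in masks.items():
            s=sil(c,[place(P,v) for P in Ps]);e+=1-np.minimum(s,m).sum()/np.maximum(s,m).sum()
        return e
    r=minimize(cost,v0,method="Nelder-Mead",options=dict(initial_simplex=np.array([v0]+[np.array(v0)+np.eye(len(v0))[i]*step[i] for i in range(len(v0))]),xatol=.05,fatol=1e-4,maxiter=200))
    return r.x,r.fun
E
python3 - <<'E'
from fit import *
np.set_printoptions(precision=1,suppress=True)
# plank: rough corners at top
c=at_z("side",[[260,63],[327,9],[559,168],[505,245]],138);print("plank corners",c,[np.linalg.norm(c[i]-c[(i+1)%4]) for i in range(4)])
# rough reacher
h=at_z("side",[[290,372]],36)[0];hd=at_z("side",[[298,262]],20)[0];ho=at_z("side",[[257,345]],30)[0];print(h,hd,ho)
masks={}
for k in("scene","side"):
    grab_frame(k);masks[k]=spotter.trace("reacher",k)[0]["region"].astype(np.float32)
d=hd-ho;yaw=np.arctan2(d[1],d[0]);R=np.array([[np.cos(yaw),-np.sin(yaw)],[np.sin(yaw),np.cos(yaw)]])
o=hd[:2]-R@np.array([200,55]);print("init",o,np.degrees(yaw))
v,f=fit(masks,parts(),[*o,yaw],[10,10,.1]);print("reacher",v[:2],np.degrees(v[2]),f)
for k in masks:
    w,ff=fit({k:masks[k]},parts(),v,[6,6,.05]);print(k,w[:2],np.degrees(w[2]),ff)
R=lambda x,y:v[:2]+np.array([np.cos(v[2])*x-np.sin(v[2])*y,np.sin(v[2])*x+np.cos(v[2])*y])
print("jaw_mid",R(265,55))
for n,b1,b2,ht in[("jar",(304,150,15,23),(363,152,20,24),58),("beaker",(334,140,21,27),(393,174,24,29),62),("stick",(264,148,18,34),(332,125,17,24),82)]:
    print(n,"scene base",at_z("scene",[[b1[0]+b1[2]/2,b1[1]+b1[3]-3]],0)[0],"side base",at_z("side",[[b2[0]+b2[2]/2,b2[1]+b2[3]-3]],0)[0])
for n,b in [("p1",(223,184,18,28)),("p2",(271,183,16,31)),("p3",(372,162,15,29))]:print(n,at_z("scene",[[b[0]+b[2]/2,b[1]+b[3]-4]],0)[0])
for k in masks:
    im=grab_frame(k).copy();s=sil(k,[place(P,v) for P in parts()])
    im=cv2.resize(im,None,fx=4,fy=4,interpolation=cv2.INTER_CUBIC);cs,_=cv2.findContours(cv2.resize((s>.5).astype(np.uint8),None,fx=4,fy=4),0,1)
    cv2.drawContours(im,cs,-1,(0,255,0),1)
    x,y=(255,130) if k=="scene" else (235,110)
    im=im[y*4:y*4+(190 if k=="scene" else 290)*4,x*4:x*4+210*4]; im=cv2.resize(im,None,fx=.5 if k=="side" else .75,fy=.5 if k=="side" else .75)
    save(im,k+"_fit.png")
np.save("v.npy",v);print(env.state()["time_s"])
E
```

```text
plank corners [[ 917.4 -264.3  138. ]
 [ 878.8 -476.8  138. ]
 [ 263.5 -392.5  138. ]
 [ 296.5 -184.   138. ]] [np.float64(215.98165257381496), np.float64(621.0550320395002), np.float64(211.1119117894825), np.float64(626.101531678985)]
[510.3 226.1  36. ] [619.   38.8  20. ] [593.2 221.4  30. ]
init [536.6 229.2] -81.97564920771104
reacher [539.5 229.6] -82.42095034824594 0.40455108880996704
scene [540.9 231.2] -83.08831926288624 0.15269511938095093
side [539.5 229.7] -82.41167879630676 0.23848706483840942
jaw_mid [629.  -25.8]
jar scene base [ 601.8 -238.     0. ] side base [ 591.  -232.3    0. ]
beaker scene base [ 508.  -221.6    0. ] side base [ 495.  -214.9    0. ]
stick scene base [ 710.3 -248.6    0. ] side base [ 692.6 -250.3    0. ]
p1 [ 842.7 -190.    -0. ]
p2 [ 741.6 -132.4    0. ]
p3 [473.1 -96.5   0. ]
1.2
```

Run:
```python
import cv2,numpy as np
a=cv2.imread("pics/scene_fit.png");b=cv2.imread("pics/side_fit.png")
h=580
a=cv2.resize(a,None,fx=.63,fy=.63);print(a.shape,b.shape)
H=max(a.shape[0],b.shape[0]);f=lambda m:cv2.copyMakeBorder(m,0,H-m.shape[0],0,0,0)
cv2.imwrite("pics/fit2.png",np.hstack([f(a),f(b)])[:600])
```

```text
(359, 397, 3) (580, 420, 3)
```

View pics/fit2.png

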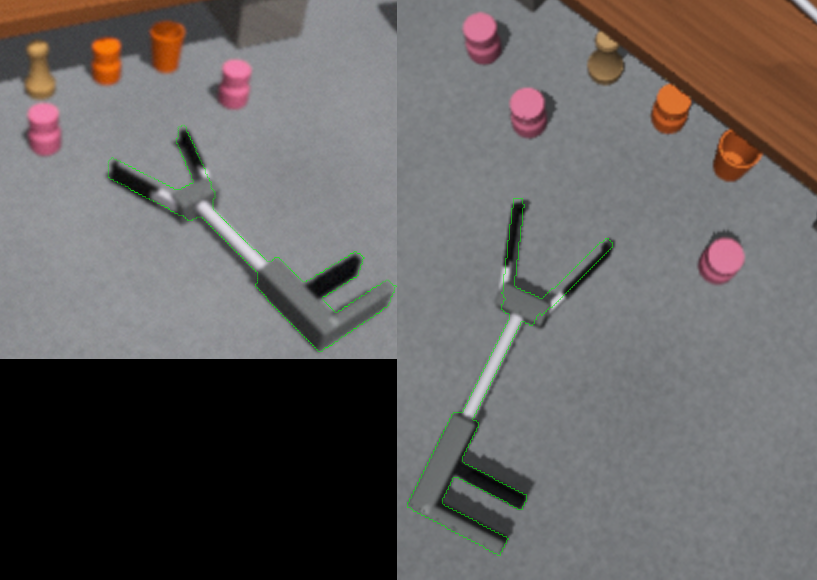

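```bash
python3 -m jog '0 0 0.5 1.5 -1.3 0 1;0 0 1 3 -2.6 0 1;0 0 1.5 4.5 -3.9 0 1;0 0 2 6.1 -5.2 0 1;0 0 2.4 7.6 -6.5 0 1' 25; python3 -m jog '0 0 0.5 1.5 -1.3 -0.7 1;0 0 1 3 -2.6 -1.4 1;0 0 1.5 4.5 -3.9 -2.1 1;0 0 2 6.1 -5.2 -2.8 1;0 0 2.4 7.6 -6.5 -3.5 1'
python3 - <<'E'
from fit import *
np.set_printoptions(precision=1,suppress=True)
t=np.linspace(0,2*np.pi,40,endpoint=False)
cyl=lambda r,z:np.c_[r*np.cos(t),r*np.sin(t),t*0+z]
M={"jar":[np.r_[cyl(21,0),cyl(21,26)],np.r_[cyl(21,38),cyl(21,58)],np.r_[cyl(17,20),cyl(17,40)]],"beaker":[np.r_[cyl(18,0),cyl(24,62)]],"stick":[np.r_[cyl(22,0),cyl(22,8)],np.r_[cyl(21,0),cyl(9,45)],np.r_[cyl(9,45),cyl(11,82)]]}
g={"jar":(595,-235),"beaker":(500,-218),"stick":(700,-250)}
for k in("scene","side"):
    im=grab_frame(k);save(im,k+"1.png")
    for n in g:
        for r in spotter.trace(n,k):
            e=proj(k,[*g[n],30])[0];b=r["box"]
            if abs(b[0]+b[2]/2-e[0])<14 and abs(b[1]+b[3]/2-e[1])<20:
                v,f=fit({k:r["region"].astype(np.float32)},[place(P,[0,0,0]) for P in M[n]] ,[*g[n],0.],[8,8,.01]);print(k,n,v[:2],f,np.array(b));break
        else:print(k,n,"none")
    r=[r for r in spotter.trace("reacher",k)][:1]
    if r:
        v=np.load("v.npy");w,f=fit({k:r[0]["region"].astype(np.float32)},parts(),v,[5,5,.05]);print(k,"reacher",w[:2],np.degrees(w[2]),f)
s=env.state();print(s["time_s"],s["ee_pos"],s["ee_rot"])
E
```

```text
time_s: 1.82
ee_pos: [351.7, 388.6, 214.1]
ee_rot: [180.0, 0.0, 175.9]
force: [0.1, 0.5, -0.3]
gripper_width: 91.1
time_s: 2.45
ee_pos: [541.9, 226.0, 126.1]
ee_rot: [180.0, 0.0, -172.1]
force: [-0.0, -0.1, -0.4]
gripper_width: 91.0
scene jar [ 603.  -237.1] 0.13683712482452393 [306.4 149.   12.9  28.1]
scene beaker [ 513.7 -223.1] 0.07773905992507935 [333.3 138.6  17.7  29.7]
scene stick [ 699.2 -251.5] 0.14907526969909668 [267.1 151.   13.   31.3]
scene reacher [540.2 231.1] -82.9217188179587 0.16646593809127808
side jar [ 600.8 -235.9] 0.2715240716934204 [360.8 152.2  17.2  23.1]
side beaker [ 512.6 -220.1] 0.14431321620941162 [393.8 175.3  22.3  28.6]
side stick [ 700.2 -252.3] 0.18329393863677979 [332.8 125.1  16.   28.4]
side reacher [537.5 236.4] -82.5630202342656 0.6678365468978882
2.95 [539.9 228.1 127.1] [ 180.     0.  -172.1]
```

```bash
python3 -m jog '0 0 -0.1 0 0.1 -1.5 1;0 0 -0.1 0 0.1 -3 1;0 0 -0.1 0 0.1 -4.2 1;0 0 -0.1 0 0.1 -4.8 1;0 0 -0.1 0 0.1 -4.8 1' 25;  python3 -m jog '0 0 0 0 0 0 0.8;0 0 0 0 0 0 0.7;0 0 0 0 0 0 0.65;0 0 0 0 0 0 0.592;0 0 0 0 0 0 0.592' 25; python3 -m jog '0 0 0 0 0 0 0.592;0 0 0 0 0 0 0.592' 25
python3 - <<'E'
from fit import *
im=grab_frame("scene");save(cv2.resize(im[110:330,220:520],None,fx=2.5,fy=2.5,interpolation=cv2.INTER_CUBIC),"g1.png")
r=spotter.trace("reacher","scene")
w,f=fit({"scene":r[0]["region"].astype(np.float32)},parts(4),np.load("v.npy"),[5,5,.05]);print("reacher",w[:2],np.degrees(w[2]),f)
s=env.state();print(s["time_s"],s["ee_pos"],s["ee_rot"],s["gripper_width"],s["force"])
E
```

```text
time_s: 3.58
ee_pos: [539.9, 229.9, 6.1]
ee_rot: [-180.0, -0.1, -172.7]
force: [-0.1, -0.4, 0.9]
gripper_width: 91.5
time_s: 4.2
ee_pos: [540.8, 230.4, 7.0]
ee_rot: [179.9, 0.1, -172.7]
force: [-1.0, 2.6, 2.9]
gripper_width: 54.1
time_s: 4.45
ee_pos: [540.8, 230.4, 7.1]
ee_rot: [179.9, 0.1, -172.7]
force: [-2.2, 4.0, 5.5]
gripper_width: 54.1
reacher [540.74224019 231.03331243] -82.8022999543751 0.21814000606536865
4.55 [540.75619026 230.39394301   7.03026821] [ 1.79934898e+02  6.11556109e-02 -1.72710750e+02] 54.286938259645844 [-1.00233145  3.9320251   5.8710469 ]
```

View pics/g1.png

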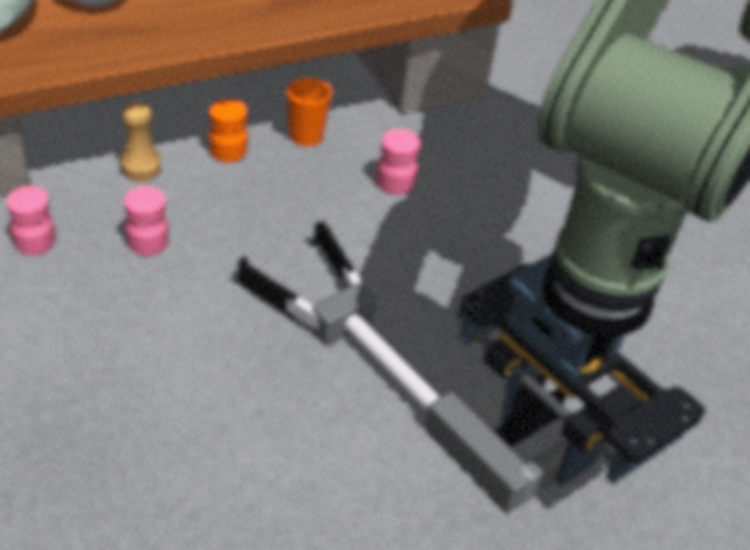

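```bash
python3 -m jog '0 0 -0.3 0.2 -0.3 0 0.592;0 0 -0.6 0.5 -0.6 0 0.592;0 0 -0.9 0.7 -0.9 0 0.592;0 0 -1.2 0.9 -1.2 0 0.592;0 0 -1.5 1.2 -1.5 0 0.592'; python3 -m jog '0 0 -0.3 0.2 -0.3 0 0.592;0 0 -0.6 0.5 -0.6 0 0.592;0 0 -0.9 0.7 -0.9 0 0.592;0 0 -1.2 0.9 -1.2 0 0.592;0 0 -1.5 1.1 -1.5 0 0.592';python3 -m jog '0 0 0 0 0 0 0.592'
cat > look.py <<'E'
from fit import *
import sys
np.set_printoptions(precision=1,suppress=True)
s=env.state();y=np.radians(s["ee_rot"][2]-90+180);p=s["ee_pos"]
v0=[p[0]+2*np.cos(y),p[1]+2*np.sin(y),y]
print("t",s["time_s"],p,s["ee_rot"],"w",s["gripper_width"],"F",s["force"])
out=[]
for k in("scene","side"):
    im=grab_frame(k);r=spotter.trace("reacher",k)
    if r:
        w,f=fit({k:r[0]["region"].astype(np.float32)},parts(float(sys.argv[2])),v0,[5,5,.05]);print(k,w[:2],np.degrees(w[2])%360-360,f,"jaw_mid",place(np.array([[265.,55,0]]),w)[0,:2])
    c=proj(k,[605,-200,30])[0].astype(int);c=np.clip(c,[80,75],[560,325])
    out.append(cv2.resize(im[c[1]-75:c[1]+75,c[0]-80:c[0]+80],None,fx=2.5*2,fy=2.5*2,interpolation=cv2.INTER_CUBIC)[::2,::2])
save(np.hstack(out),sys.argv[1])
print("jaw_mid by arm",place(np.array([[265.,55,0]]),v0)[0,:2],np.degrees(y)%360-360)
E
python3 look.py a1.png 4
```

```text
time_s: 5.18
ee_pos: [570.3, 192.6, 7.0]
ee_rot: [179.9, -0.0, 179.7]
force: [-2.4, 4.5, 5.7]
gripper_width: 54.5
time_s: 5.8
ee_pos: [598.2, 155.1, 7.0]
ee_rot: [179.9, 0.0, 172.3]
force: [-1.4, 4.3, 5.7]
gripper_width: 54.3
time_s: 5.92
ee_pos: [598.9, 154.1, 7.0]
ee_rot: [180.0, 0.1, 172.2]
force: [0.4, 0.4, 4.9]
gripper_width: 53.8
t 5.925 [598.9 154.1   7. ] [180.    0.1 172.2] w 53.84539858012421 F [0.4 0.4 4.9]
scene [599.  153.8] -98.02908038033178 0.3371821641921997 jaw_mid [ 616.5 -116.3]
side [599.1 155.2] -97.88617722809016 0.6267825365066528 jaw_mid [ 617.2 -114.9]
jaw_mid by arm [ 617.2 -117.9] -97.77226815640677
```

View pics/a1.png

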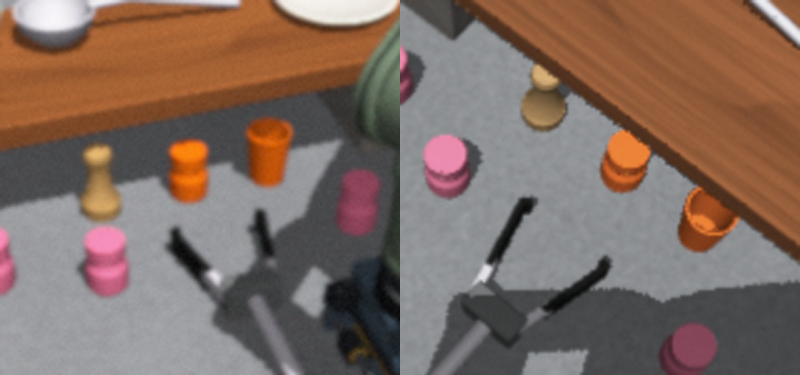

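```bash
python3 -m jog '0 0 0 -0.1 -0.5 0 0.592;0 0 0 -0.1 -1 0 0.592;0 0 0 -0.2 -1.5 0 0.592;0 0 0 -0.2 -2 0 0.592;0 0 0 -0.3 -2.5 0 0.592'; python3 -m jog '0 0 0 -0.1 -0.5 0 0.592;0 0 0 -0.1 -1 0 0.592;0 0 0 -0.2 -1.5 0 0.592;0 0 0 -0.2 -2 0 0.592;0 0 0 -0.3 -2.2 0 0.592';python3 -m jog '0 0 0 0 0 0 0.592'; python3 look.py a2.png 4
```

```text
time_s: 6.75
ee_pos: [591.0, 91.8, 7.0]
ee_rot: [179.9, 0.1, 172.3]
force: [0.7, 4.9, 4.7]
gripper_width: 54.3
time_s: 7.38
ee_pos: [583.6, 36.4, 7.0]
ee_rot: [180.0, 0.1, 172.3]
force: [2.6, 3.4, 5.6]
gripper_width: 53.8
time_s: 7.5
ee_pos: [583.3, 36.0, 6.9]
ee_rot: [-180.0, 0.1, 172.3]
force: [0.5, 0.3, 6.5]
gripper_width: 53.7
t 7.5 [583.3  36.    6.9] [-180.     0.1  172.3] w 53.686323301256984 F [0.5 0.3 6.5]
scene [583.3  36.2] -97.54139250736574 0.34663069248199463 jaw_mid [ 603.  -233.7]
side [583.9  36.4] -97.72746326466927 0.798737645149231 jaw_mid [ 602.8 -233.5]
jaw_mid by arm [ 602.1 -236. ] -97.69495503772566
```

View pics/a2.png

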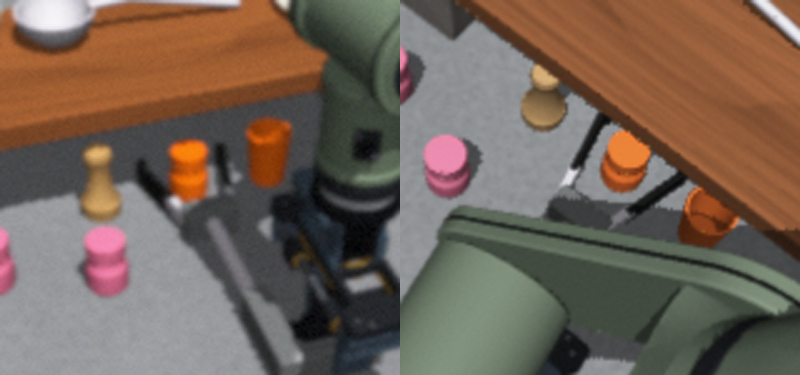

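```bash
python3 -m jog '0 0 0 0 0 0 0.55;0 0 0 0 0 0 0.52;0 0 0 0 0 0 0.49;0 0 0 0 0 0 0.46;0 0 0 0 0 0 0.4' 25; python3 -m jog '0 0 0 0 0 0 0.3;0 0 0 0 0 0 0.3;0 0 0 0 0 0 0.3;0 0 0 0 0 0 0.3' 25; python3 look.py a3.png 14.5
```

```text
time_s: 8.32
ee_pos: [583.2, 37.2, 6.9]
ee_rot: [180.0, 0.1, 172.3]
force: [0.8, 5.4, 5.9]
gripper_width: 43.3
time_s: 8.82
ee_pos: [583.2, 37.2, 6.9]
ee_rot: [180.0, 0.1, 172.3]
force: [0.6, 4.3, 6.5]
gripper_width: 43.0
t 8.825 [583.2  37.2   6.9] [180.    0.1 172.3] w 43.02769907499548 F [0.6 4.3 6.5]
scene [583.9  33.8] -98.03054910684239 0.3684728741645813 jaw_mid [ 601.3 -236.3]
side [584.9  32.3] -98.14588401890245 0.7955629229545593 jaw_mid [ 601.8 -237.8]
jaw_mid by arm [ 602.1 -234.8] -97.66006378572854
```

View pics/a3.png

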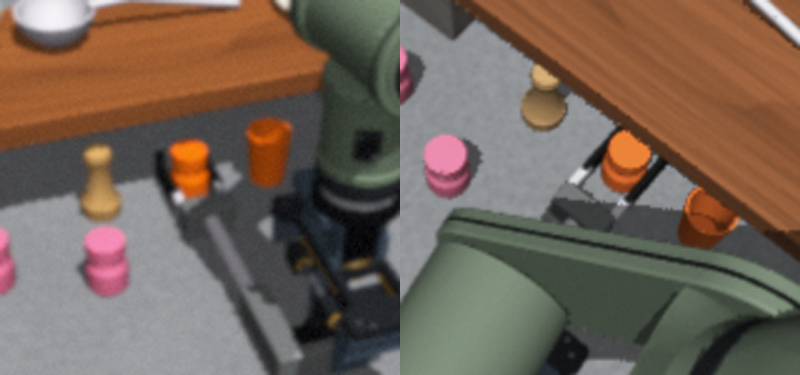

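```bash
python3 -m jog '0 0 0 0 0.1 0 0.3;0 0 0 0 0.3 0 0.3;0 0 0 0.1 0.6 0 0.3;0 0 0 0.1 1 0 0.3;0 0 0 0.2 1.4 0 0.3'; python3 -m jog '0 0 0 0 0.4 0 0.3;0 0 0 0.1 0.8 0 0.3;0 0 0 0.2 1.2 0 0.3;0 0 0 0.2 1.6 0 0.3;0 0 0 0.3 2 0 0.3'; python3 -m jog '0 0 0 0 0.4 0 0.3;0 0 0 0.1 0.8 0 0.3;0 0 0 0.2 1.1 0 0.3;0 0 0 0.2 1.3 0 0.3;0 0 0 0.2 1.4 0 0.3';python3 -m jog '0 0 0 0 0 0 0.3'; python3 look.py a4.png 14.5
```

```text
time_s: 9.65
ee_pos: [587.3, 69.8, 6.9]
ee_rot: [-179.8, -0.0, 172.3]
force: [-1.1, -4.7, 8.0]
gripper_width: 42.9
time_s: 10.28
ee_pos: [594.8, 119.7, 6.9]
ee_rot: [-179.8, -0.0, 172.3]
force: [-1.9, -5.4, 8.3]
gripper_width: 43.0
time_s: 10.9
ee_pos: [600.4, 154.8, 6.9]
ee_rot: [-179.8, 0.0, 172.3]
force: [-0.6, -5.2, 7.5]
gripper_width: 42.8
time_s: 11.02
ee_pos: [600.3, 155.0, 6.9]
ee_rot: [-179.9, 0.0, 172.3]
force: [-0.4, -3.1, 7.2]
gripper_width: 43.2
t 11.025 [600.3 155.    6.9] [-179.9    0.   172.3] w 43.16616187097961 F [-0.4 -3.1  7.2]
scene [600.8 150. ] -98.32332768785182 0.39470696449279785 jaw_mid [ 616.8 -120.2]
side [599.4 147.1] -97.76486882672987 0.6428470015525818 jaw_mid [ 618.1 -122.9]
jaw_mid by arm [ 619.1 -116.9] -97.68962333647232
```

View pics/a4.png

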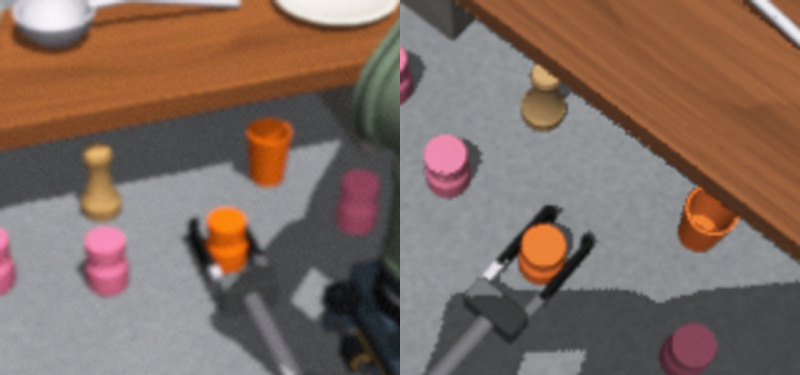

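```bash
python3 -m jog '0 0 0 0 0 0 0.49;0 0 0 0 0 0 0.52;0 0 0 0 0 0 0.55;0 0 0 0 0 0 0.57;0 0 0 0 0 0 0.592'; python3 -m jog '0 0 0 0 0 0 0.592;0 0 0 0 0.2 0 0.592;0 0 0 0.1 0.5 0 0.592;0 0 0 0.1 0.9 0 0.592;0 0 0 0.2 1.3 0 0.592'; python3 -m jog '0 0 0 0 0.4 0 0.592;0 0 0 0.1 0.8 0 0.592;0 0 0 0.2 1.2 0 0.592;0 0 0 0.2 1.6 0 0.592;0 0 0 0.3 2 0 0.592'; python3 -m jog '0 0 0 0 0.2 0 0.592;0 0 0 0.1 0.3 0 0.592;0 0 0 0.1 0.4 0 0.592;0 0 0 0.1 0.4 0 0.592;0 0 0 0.1 0.4 0 0.592'; python3 look.py a5.png 4
```

```text
time_s: 11.85
ee_pos: [599.9, 154.2, 6.6]
ee_rot: [-179.8, -0.0, 172.3]
force: [-1.2, -5.1, 6.8]
gripper_width: 53.8
time_s: 12.48
ee_pos: [604.4, 187.0, 6.4]
ee_rot: [-179.8, -0.1, 172.3]
force: [-0.9, -3.7, 5.7]
gripper_width: 54.0
time_s: 13.1
ee_pos: [612.0, 236.8, 6.3]
ee_rot: [-179.7, -0.1, 172.3]
force: [-0.5, -4.1, 5.0]
gripper_width: 53.8
time_s: 13.72
ee_pos: [614.9, 248.1, 6.1]
ee_rot: [-179.9, -0.1, 172.3]
force: [-0.9, -2.8, 3.2]
gripper_width: 53.9
t 13.725 [614.9 248.1   6.1] [-179.9   -0.1  172.3] w 53.934554907157015 F [-0.9 -2.8  3.2]
scene [615.4 248.6] -98.63076428468418 0.2929031252861023 jaw_mid [630.  -21.7]
side [615.7 249.2] -98.81158281594628 0.5873831510543823 jaw_mid [629.4 -21. ]
jaw_mid by arm [633.5 -23.9] -97.72339292927381
```

View pics/a5.png

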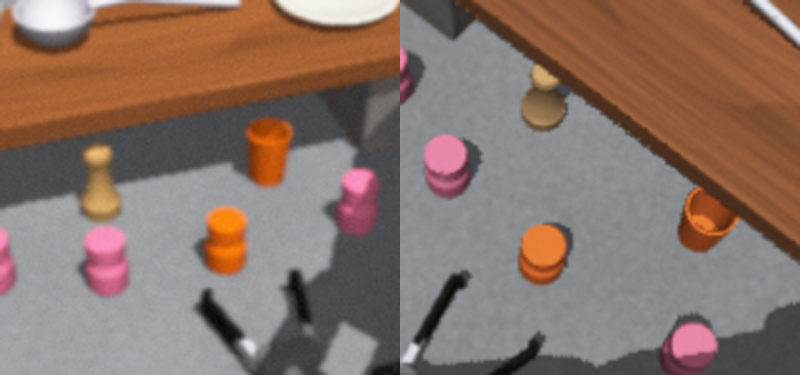

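The jar stands alone and clear of the plank, and the jaws are off it. Next I open the fingers and lift straight up.

```bash
python3 -m jog '0 0 0 0 0 0 0.65;0 0 0 0 0 0 0.8;0 0 0 0 0 0 1;0 0 0 0 0 0 1;0 0 0 0 0 0 1'; python3 -m jog '0 0 0 0 0 0.4 1;0 0 0 0 0 1.2 1;0 0 0 0 0 2.5 1;0 0 0 0 0 4 1;0 0 0 0 0 5.5 1';python3 -m jog '0 0 0 0 0 0 1;0 0 0 0 0 0 1'; python3 look.py a6.png 0
python3 - <<'E'
from h import *
im=grab_frame("scene");save(im,"end.png");s=env.state();print(s["ee_pos"],s["force"],s["time_s"])
E
```

```text
time_s: 14.55
ee_pos: [615.5, 249.9, 6.4]
ee_rot: [180.0, 0.0, 172.3]
force: [0.9, 0.9, -0.2]
gripper_width: 90.6
time_s: 15.18
ee_pos: [615.5, 249.7, 146.0]
ee_rot: [180.0, 0.0, 172.3]
force: [0.8, -0.2, 0.8]
gripper_width: 91.3
time_s: 15.42
ee_pos: [615.0, 249.5, 143.9]
ee_rot: [-180.0, -0.0, 172.3]
force: [0.0, -0.6, 0.1]
gripper_width: 91.1
t 15.425 [615.  249.5 143.9] [-180.    -0.   172.3] w 91.05604263532278 F [ 0.  -0.6  0.1]
scene [615.5 250.6] -98.30542797298608 0.19098246097564697 jaw_mid [631.6 -19.5]
side [614.2 251.8] -98.07724305263946 0.6328092813491821 jaw_mid [631.4 -18.3]
jaw_mid by arm [633.7 -22.4] -97.70330422964742
[614.94786223 249.46614427 142.77794223] [ 0.56301921 -0.19790427  0.32813618] 15.675
```

View pics/end.png

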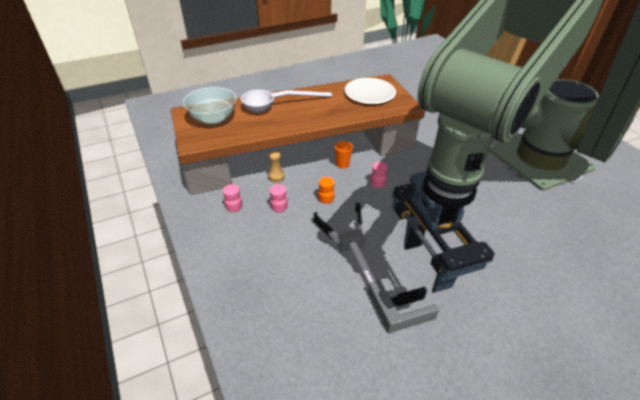

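The picture shows the jar upright at (326,190), clear of the plank. The stick (276,167) and beaker (343,154) haven't moved, the reacher lies flat, and the gripper is up and free.

```bash
python3 -c "from workcell import env; env.job_done()"
```

```text
the job is handed in; nothing more can be done
```

The jar is out from under the plank, standing upright and released. The job was handed in at about 15.7 s of the 48 s allowed.

I pinched the reacher's grip and slid the open jaws around the orange capped jar. I squeezed with 25 N, and the grip closed to 43 mm, the width given for meeting the jar. I then drew the jar out about 120 mm, let it go, backed the jaws off it and left the reacher lying on the table.

**Last checks:**
- **Jar:** it stands alone and upright, by my estimate about 75 mm or more clear of the plank edge. I judged this from the pictures and the distance pulled, and did not re-measure the jar's final position.
- **Bystanders:** the beaker, the stick and the pink look-alikes stand where they were, judged by eye in the pictures.
- **Robot:** the gripper is open and raised, with a force reading under 1 N. The highest force I read at the end of any move was about 10 N.
- **Disagreement:** the side camera's fit of the reacher was poor while the arm hid part of it. It still agreed with the scene camera to about 3 mm, and both put the jaws within about 6 mm of where the arm's own pose did.

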